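# Sweep the red tasting counters into the counting bay

## Task

The tea tasting is over: using the fingertips like a little broom, sweep the three red counters along the table into the three-sided counting bay, so that each lies flat on the table wholly inside it. Only push them, never pick them up; leave the white counter, the cup and everything else standing where it is.

Things in the scene. Friction and masses are not known exactly. Their poses are not given: they have to be found in the camera images.
- bay: Counting bay: three low dark-wood walls fixed to the table, dark flat inlay, no floor or sill, so counters slide in. Inside 200 mm wide (its y, -100 to +100) and 112 mm deep (its x, from the open mouth at -60 mm to the back wall at +52 mm). Walls 8 mm thick, 22 mm high. Origin at table height inside; x points from the mouth to the back wall: the mouth faces -x, roughly to the robot.
- red_a: Glazed ceramic red counter: a flat round disc, 34 mm across, 12 mm thick, 25 g or so, lying flat on the table. Origin at the centre of its underside, z up. One of three alike. It slides freely, with ordinary friction.
- red_b: Glazed ceramic red counter: a flat round disc, 34 mm across, 12 mm thick, 25 g or so, lying flat on the table. Origin at the centre of its underside, z up. One of three alike. It slides freely, with ordinary friction.
- red_c: Glazed ceramic red counter: a flat round disc, 34 mm across, 12 mm thick, 25 g or so, lying flat on the table. Origin at the centre of its underside, z up. One of three alike. It slides freely, with ordinary friction.
- white_counter: Glazed ceramic white counter: a flat round disc, 34 mm across, 12 mm thick, 25 g or so, lying flat on the table. Origin at the centre of its underside, z up. It lies among the red ones. Must stay where it is.
- cup: Small white porcelain tasting cup, 44 mm across the rim, 42 mm high, upright among the counters, 60 g. Origin at the centre of its foot. Must stay where it is.
- jar_a: White ceramic tea jar with a wooden lid, 92 mm across, 100 mm high, on the left of the table. Origin at the centre of its foot. Must stay where it is.
- jar_b: White ceramic tea jar with a wooden lid, 92 mm across, 100 mm high, on the left of the table. Origin at the centre of its foot. Must stay where it is.
- pitcher: White ceramic pitcher with a spout and a handle, body 88 mm across, 165 mm high, 160 mm from spout to handle, on the right. Origin at the centre of its foot. Must stay where it is.
- bowl: Black glazed tea bowl, 124 mm across, 70 mm high, on the right. Origin at the centre of its foot. Must stay where it is.

How it is judged:
By the outcome, as a careful person would: the job done as asked, in the order asked, and still so for the second after the job is handed in, with the robot touching nothing.
It also fails if it takes over 48 s, if anything falls off the work surface, if the arm or the gripper's body presses on something with over 40 N, if the wrist force passes 120 N, or if a joint passes its speed limit or range.

## Robot

A 6-joint arm with a two-finger parallel gripper is mounted at the origin on the work surface. World frame = base frame: x ahead of the robot, y to its left, z up, the work surface at z = 0. Lengths are in m, angles in rad, forces in N, time in s.
With the tool pointing down it reaches from about 0.35 to 0.875 m from the base axis. Payload 4.2 kg.
Tool frame: the origin (TCP) lies at the very end of the fingers, on their centre line; the grasp point (between the pads) lies grasp_offset behind it (grasp_offset is the distance from the TCP to the grasp point, in m); z points along the fingers, y is the line along which they close (so a half turn about z gives the same grasp; the last joint's range is limited). The gripper opens to 85 mm and grips with 20 to 120 N. Pads are 22 mm wide; open, the fingers measure 114 mm over their backs; the gripper's body (76 mm by 85 mm) begins 54 mm behind the grasp point. The pads swing forward as they close: fully open they stand 13 mm farther back than shut.
Start: joints at [1.489, 0.385, 0.008, 0, -1.194, -0.259], TCP at [0.209, 0.589, 0.198] pointing down, gripper open.
Joint ranges: [-3.14, 3.14], [-1.21, 2.06], [-1.07, 1.41], [-3.16, 2.05], [-2.99, -0.16], [-3.1, 3.1]. Speed limits (rad/s): [2.79, 2.79, 3.14, 3.14, 3.14, 3.14].

## Interface

Orientations are given as a unit quaternion [w, x, y, z].
In Python, from plant import get_obs, snapshot, job_done, grasp_offset gives the robot as it stands.
- The arm moves only by the tool jog_arm, never from a script. Its argument "commands" is text: rows parted by semicolons, each of 6 numbers parted by spaces: the shift along the tool's x, y, z scaled (see below), then the turn, a rotation vector about the tool's x, y, z scaled (see below). A call has 1 to 8 rows; each row shifts and turns the commanded pose from where the row before left it, along the tool's axes as they then stand; what a row does not reach is not made up. The controller multiplies each number of a shift by 80 cm and each number of a turn by pi rad. A row lasts 1/8 s, in which the tool goes at most 62.5 mm and 10.7 degrees, less where a joint would pass 70% of its speed; a pose out of reach is approached as far as the arm can. A call with a number of a shift or a turn outside -1 to 1 is refused whole. A call with a gripper value outside its range is refused whole. "claw" is the opening, from 0 (shut) to 1 (fully open), set as the call begins (left out, the last holds). The fingers move at their own pace and stop on an object; "grip_force" is the grip in N (left out, the last holds). Time passes only in rows, so rows that do not move let the fingers close. It gives the time, the measured TCP pose, the force, the opening and the grip force at its end, in the units of the state.
- get_obs(): the state, without advancing time (a new reading comes with each control period).
- snapshot(name): name is "scene" or "top"; returns a dict with "color" (384x512x3 uint8, blue, green, red), "K" (3x3 intrinsics, pixels), "position" and "orientation" of the camera in the world. Camera axes: x right, y down, z forward; pixel columns grow to the right and rows downward; lengths in m; the calibration is good to about 2 mm. A picture is of the moment at which its call begins. There is no depth.
- job_done(): hands the job in; it is judged then, once.
The state is a dict: "time": time; "qpos": joint angles; "qd": joint speeds; "effort": joint torques, N m; "eef_pos": TCP position; "tcp_rot": TCP orientation; "contact_force": force on the tool from outside, world axes, zero at the start; "moment": the same for the moment, N m; "gripper_width": opening from 0.0 (shut) to 1.0 (fully open); "gripper_force": force on a finger pad.
Only numpy, scipy, OpenCV 4.12 (cv2) and the standard library are available. Lean on these libraries where they do the work, as an engineer would, in place of code of your own. Each camera call takes 0.05 s, during which the arm holds its last target. There are 200 camera calls.

## Working session

There is one attempt and no reset: what is moved stays moved. The work goes in short steps, Python scripts to look and compute and a tool call to move; the robot and the scene stay as the last step left them, time stands still between calls to the robot, and variables do not carry over. Pictures are saved under pics/ and viewed, at most 10 in all, crops included, and the job is handed in when it is done.

Besides the shell and the picture viewer there is one more tool, called as name(argument=value, ...) on one line, values as JSON. jog_arm: Moves the arm, as the interface text tells. Its arguments: {"type":"object","properties":{"commands":{"type":"string"},"claw":{"type":"number"},"grip_force":{"type":"number"}},"required":["commands"]}

```bash
mkdir -p pics; ls; python3 - <<'E'
from plant import get_obs, snapshot, grasp_offset
import cv2
print(get_obs(), grasp_offset)
for n in ("top","scene"):
    s=snapshot(n); cv2.imwrite(f"pics/{n}0.png",s["color"]); print(n,s["K"],s["position"],s["orientation"])
E
```

```text
pics
{'time': 0.0, 'qpos': array([ 1.48860135e+00,  3.85534983e-01,  6.60359181e-03, -5.06100403e-04,
       -1.19399306e+00, -2.58580836e-01]), 'qd': array([-0.00066146,  0.00048003,  0.00023016, -0.00105901,  0.00188515,
       -0.00069665]), 'effort': array([ 6.10236275e-04, -3.92289805e+01,  1.88401115e+01,  4.18621615e+00,
       -4.59780349e-03, -4.90217360e-06]), 'eef_pos': array([0.20866005, 0.58843085, 0.19642493]), 'tcp_rot': array([ 1.08064369e-03,  9.85502646e-01, -1.69656557e-01, -1.40563072e-04]), 'contact_force': array([-0.54706845, -0.02552159, -0.2945927 ]), 'moment': array([ 0.00321392,  0.00227302, -0.03058973]), 'gripper_force': 0.0, 'gripper_width': 0.9973829654736147} 0.0187
top [[374.43369878   0.         251.19335411]
 [  0.         374.43369878 195.74683871]
 [  0.           0.           1.        ]] [0.31186348 0.00788261 1.17487568] [ 0.07421345 -0.65724522  0.74532855 -0.08370448]
scene [[404.00281788   0.         258.52026565]
 [  0.         404.00281788 196.25013678]
 [  0.           0.           1.        ]] [ 1.18885551 -0.31639215  0.90335723] [-0.28402959  0.80168489  0.49725451 -0.1713665 ]
```

View pics/top0.png

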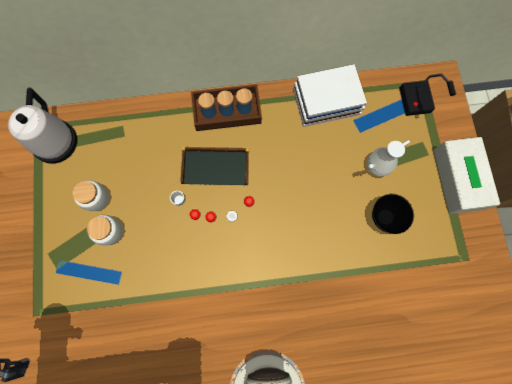

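View pics/scene0.png

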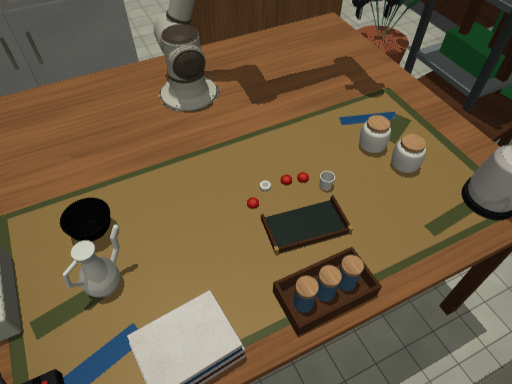

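The top view shows the reds at about (195,214), (211,217) and (249,201). The white counter is at (232,216), the cup at (177,198), and the bay is around (215,167) with its mouth towards the robot (lower edge). The scene view agrees. Next I measure.

```bash
cat > h.py <<'E'
import numpy as np, cv2
from scipy.spatial.transform import Rotation as R
from plant import get_obs, snapshot
def Rm(q): return R.from_quat([q[1],q[2],q[3],q[0]])
def pix2w(s,uv,z):
    d=Rm(s["orientation"]).apply(np.linalg.inv(s["K"])@np.array([uv[0],uv[1],1.])); p=np.array(s["position"])
    return p+d*(z-p[2])/d[2]
def w2pix(s,P):
    c=Rm(s["orientation"]).inv().apply(np.atleast_2d(P)-s["position"])@s["K"].T; return c[:,:2]/c[:,2:]
def blobs(m,amin=15):
    n,_,st,c=cv2.connectedComponentsWithStats(m.astype(np.uint8)); return [(c[i],st[i,4]) for i in range(1,n) if st[i,4]>=amin]
def reds(s):
    b,g,r=[s["color"][...,i].astype(int) for i in range(3)]
    return [(pix2w(s,c,.008)[:2].round(4),a) for c,a in blobs((r>110)&(g<70)&(b<70))]
def whites(s):
    return [(pix2w(s,c,.008)[:2].round(4),a,c.round()) for c,a in blobs(s["color"].min(2)>140)]
E
python3 - <<'E'
from h import *
for n in("top","scene"):
    s=snapshot(n); print(n)
    for o in reds(s): print("red",o)
    for o in whites(s): 
        if o[1]<200: print("white",o)
    if n=="top": T=s
    else: S=s
# bay: wall corners in top
c=T["color"][135:235,165:265]
cv2.imwrite("pics/crop1.png",cv2.resize(c,None,fx=6,fy=6,interpolation=cv2.INTER_CUBIC))
b,g,r=[T["color"][...,i].astype(int) for i in range(3)]
m=(b+g+r<150); m[:,:150]=0;m[:145]=0;m[195:]=0;m[:,280:]=0
n,l,st,ce=cv2.connectedComponentsWithStats(m.astype(np.uint8));k=1+np.argmax(st[1:,4]);print(st[k],ce[k])
pts=np.argwhere(l==k)[:,::-1].astype(np.float32)
print(cv2.boxPoints(cv2.minAreaRect(pts)), [pix2w(T,p,.0)[:2].round(4) for p in cv2.boxPoints(cv2.minAreaRect(pts))])
E
```

```text
top
red (array([ 0.5593, -0.0137]), np.int32(63))
red (array([0.5387, 0.1601]), np.int32(64))
red (array([0.5245, 0.1117]), np.int32(63))
white (array([ 0.8823, -0.2317]), np.int32(83), array([300., 101.]))
white (array([0.6345, 0.4808]), np.int32(191), array([ 92., 197.]))
white (array([0.5992, 0.2107]), np.int32(125), array([177., 198.]))
white (array([0.5199, 0.0454]), np.int32(92), array([231., 216.]))
white (array([0.5182, 0.439 ]), np.int32(198), array([106., 232.]))
white (array([0.0553, 0.0744]), np.int32(171), array([240., 375.]))
white (array([ 0.0191, -0.0479]), np.int32(21), array([283., 382.]))
scene
red (array([0.0881, 0.8396]), np.int32(17))
red (array([0.5379, 0.163 ]), np.int32(72))
red (array([0.5244, 0.1137]), np.int32(72))
red (array([ 0.5592, -0.0137]), np.int32(85))
white (array([-0.6272, -0.006 ]), np.int32(60), array([137.,  13.]))
white (array([-0.5168,  0.0804]), np.int32(116), array([164.,  20.]))
white (array([-0.1587,  0.9228]), np.int32(25), array([371.,  15.]))
white (array([-0.15 ,  0.855]), np.int32(64), array([359.,  19.]))
white (array([-0.4704, -0.
[... 742 characters left out ...]
 -0.387]), np.int32(48), array([113., 231.]))
white (array([ 0.5546, -0.4061]), np.int32(30), array([113., 254.]))
white (array([1.0354, 0.4084]), np.int32(98), array([492., 279.]))
white (array([0.9992, 0.3186]), np.int32(55), array([454., 282.]))
white (array([ 0.5888, -0.673 ]), np.int32(52), array([  1., 310.]))
white (array([1.1101, 0.308 ]), np.int32(170), array([485., 324.]))
white (array([1.1296, 0.2145]), np.int32(59), array([461., 350.]))
[181 149  66  35 218] [206.96788991 155.0733945 ]
[[170.65547 154.84557]
 [237.39803 129.41982]
 [248.32872 158.11287]
 [181.58617 183.53862]] [array([0.7484, 0.2215]), array([ 0.8099, -0.0075]), array([ 0.7051, -0.0315]), array([0.6463, 0.1939])]
```

View pics/crop1.png

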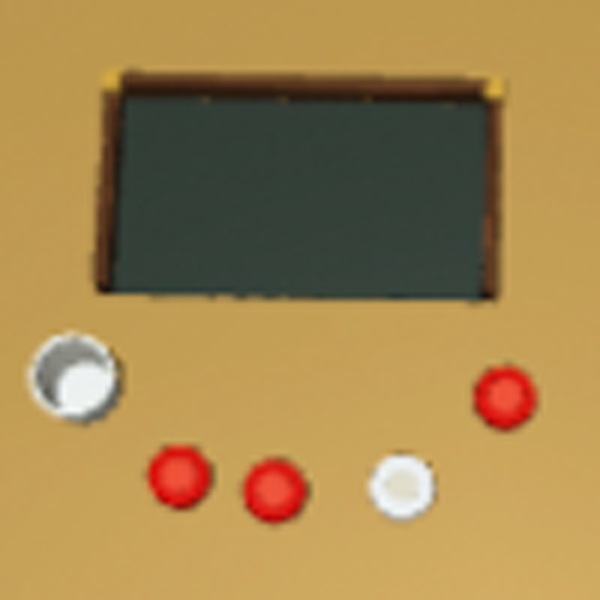

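The crop shows inlay corners at the mouth near (113,290) and (485,297), and at the back near (125,98) and (487,103), in 6x crop pixels. The cup rim centre is at about (75,378). The white counter stands between the reds.

```bash
python3 - <<'E'
from h import *
T=snapshot("top")
f=lambda x,y,z:pix2w(T,((x+.5)/6-.5+165,(y+.5)/6-.5+135),z)[:2].round(4)
C=[f(113,290,0),f(485,297,0),f(487,103,0),f(125,98,0)]
print(C,np.linalg.norm(C[0]-C[1]),np.linalg.norm(C[2]-C[3]),np.linalg.norm(C[1]-C[2]),np.linalg.norm(C[0]-C[3]))
# outer wall tops: back corners
B=[f(103,71,.022),f(505,78,.022)];print(B,np.linalg.norm(B[0]-B[1]))
d=(C[0]-C[1])+(C[3]-C[2]);th=np.arctan2(-d[0],d[1]);print("yaw",th)
ex=np.array([np.cos(th),np.sin(th)]);o=np.mean(C,0)+ex*.004;print("origin",o)
print("cup",f(75,378,.042))
L=lambda p:((np.array(p)-o)@ex, (np.array(p)-o)@np.array([-ex[1],ex[0]]))
for n,p in dict(a=(.538,.1615),b=(.5245,.1127),c=(.559,-.0137),w=(.519,.046),cup=f(75,378,.042)).items(): print(n,np.round(L(p),4))
print(Rm(get_obs()["tcp_rot"]).as_matrix().round(3))
E
```

```text
[array([0.6476, 0.1879]), array([ 0.6186, -0.0112]), array([ 0.7281, -0.0257]), array([0.756, 0.172])] 0.20120091948100036 0.19965895922797955 0.11045587354233358 0.10955989229640567
[array([0.7645, 0.1794]), array([ 0.7332, -0.0365])] 0.21815705351878953
yaw -0.14242624841611545
origin [0.6915345  0.08018222]
cup [0.5912 0.2049]
a [-0.1635  0.0587]
b [-0.17    0.0085]
c [-0.1179 -0.1117]
w [-0.1659 -0.0583]
cup [-0.117   0.1092]
[[ 0.942 -0.334 -0.   ]
 [-0.334 -0.942 -0.001]
 [ 0.     0.001 -1.   ]]
```

```bash
cat >> h.py <<'E'
O=np.array([.6915,.0802]);TH=-.1424
EX=np.array([np.cos(TH),np.sin(TH)]);EY=np.array([-EX[1],EX[0]])
def bay(p): d=np.asarray(p)[:2]-O; return np.array([d@EX,d@EY]).round(4)
def go(X,Y,z,deg=0):
    """needed turn (units) first, then shift (units) in the tool frame after the turn"""
    o=get_obs(); M=Rm(o["tcp_rot"]); m=M.as_matrix()
    t=TH+np.radians(deg); ct,st=np.cos(t),np.sin(t)
    G=np.array([[ct,st,0],[st,-ct,0],[0,0,-1.]])
    rv=(M.inv()*R.from_matrix(G)).as_rotvec()/np.pi
    d=np.r_[O+X*EX+Y*EY,z]-o["eef_pos"]
    print("t",round(o["time"],2),"bay",bay(o["eef_pos"]),"z",o["eef_pos"][2].round(4),"yaw",np.degrees(np.arctan2(m[1,0],m[0,0])-TH).round(2),"q",o["qpos"].round(2),"w",round(o["gripper_width"],3),"F",o["contact_force"].round(1))
    print("turn",rv.round(4),"shift",(G.T@d/.8).round(4),"mm",(G.T@d*1e3).round(1))
E
python3 -c "
from h import *
go(-.225,.0085,.12)"
```

```text
t 0.25 bay [-0.55    0.4349] z 0.197 yaw -11.37 q [ 1.49  0.39  0.01 -0.   -1.19 -0.26] w 1.001 F [-0.7 -0.1  0.2]
turn [ 0.0003  0.     -0.0632] shift [0.4063 0.533  0.0962] mm [325.  426.4  77. ]
```

jog_arm(commands="0 0 0 0 0 -0.032; 0 0 0 0 0 -0.031; 0.04 0.053 0 0 0 0; 0.04 0.053 0 0 0 0; 0.04 0.053 0 0 0 0; 0.04 0.053 0 0 0 0; 0.04 0.053 0 0 0 0; 0.04 0.053 0 0 0 0", claw=0.2, grip_force=30)

```text
time: 1.25
eef_pos: [0.3632, 0.3083, 0.1977]
tcp_rot: [-0.0, 0.997, -0.071, 0.0]
contact_force: [0.8, 0.5, -0.3]
gripper_width: 0.2
gripper_force: 0.0
```

jog_arm(commands="0.04 0.053 0 0 0 0; 0.04 0.053 0 0 0 0; 0.04 0.053 0.03 0 0 0; 0.04 0.053 0.03 0 0 0; 0 0 0 0 0 0")

```text
time: 1.88
eef_pos: [0.4647, 0.1203, 0.1474]
tcp_rot: [0.001, 0.997, -0.074, -0.002]
contact_force: [-0.5, 0.9, 0.8]
gripper_width: 0.205
gripper_force: 0.0
```

```bash
python3 -c "
from h import *
go(-.225,.0085,.003)
s=snapshot('scene');cv2.imwrite('pics/s1.png',cv2.resize(s['color'][60:260,170:380],None,fx=3,fy=3,interpolation=cv2.INTER_CUBIC))"
```

```text
t 1.88 bay [-0.2302  0.0075] z 0.1474 yaw -0.37 q [ 0.59  0.19 -0.41 -0.   -0.98  0.83] w 0.205 F [-0.5  0.9  0.8]
turn [ 0.001   0.0012 -0.002 ] shift [ 0.0065 -0.0012  0.1805] mm [  5.2  -1.  144.4]
```

View pics/s1.png

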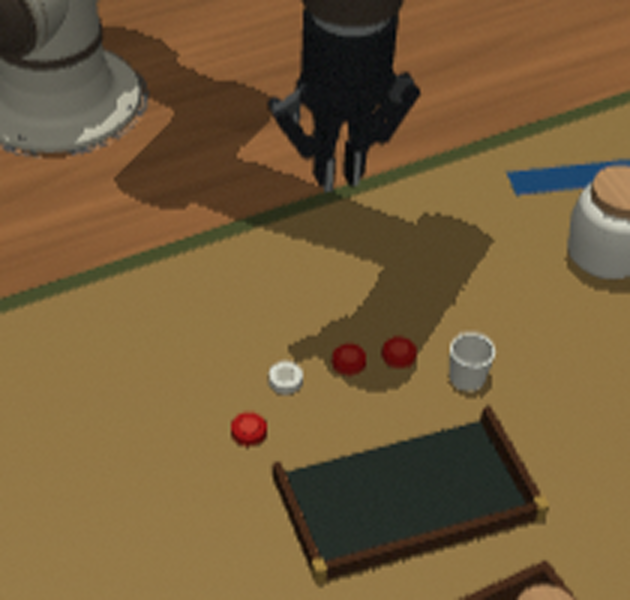

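The gripper stands behind the two left reds with its fingers slightly open; tips are at about (340,185) in the crop. The finger linkages bow outwards about 55 mm above the tips, so I will push at a slight angle, away from the cup.

jog_arm(commands="0 0 0 0 0 0.028; 0.019 -0.01 0 0 0 0.028; 0 0 0.05 0 0 0; 0 0 0.05 0 0 0; 0 0 0.05 0 0 0; 0 0 0.02 0 0 0; 0 0 0 0 0 0")

```text
time: 2.8
eef_pos: [0.4813, 0.129, 0.013]
tcp_rot: [0.001, 0.987, -0.158, -0.001]
contact_force: [0.6, -0.3, -0.3]
gripper_width: 0.196
gripper_force: 0.0
```

```bash
python3 -c "
from h import *
go(-.214,.0163,.003,-10);go(-.005,-.0206,.003,-10)"
```

```text
t 2.8 bay [-0.215   0.0185] z 0.013 yaw -10.0 q [ 0.59  0.4  -0.53  0.   -0.65  0.67] w 0.196 F [ 0.6 -0.3 -0.3]
turn [0.0004 0.0003 0.    ] shift [0.0017 0.0024 0.0125] mm [ 1.3  2.  10. ]
t 2.8 bay [-0.215   0.0185] z 0.013 yaw -10.0 q [ 0.59  0.4  -0.53  0.   -0.65  0.67] w 0.196 F [ 0.6 -0.3 -0.3]
turn [0.0004 0.0003 0.    ] shift [0.267  0.0025 0.0125] mm [213.6   2.   10. ]
```

jog_arm(commands="0 0.0025 0.008 0 0 0; 0 0 0.004 0 0 0; 0.01 0 0 0 0 0; 0.016 0 0 0 0 0; 0.02 0 0 0 0 0; 0.02 0 0 0 0 0; 0.02 0 0 0 0 0; 0 0 0 0 0 0")

```text
time: 3.8
eef_pos: [0.5478, 0.1042, 0.0037]
tcp_rot: [-0.0, 0.987, -0.159, 0.0]
contact_force: [-0.1, 0.3, 0.5]
gripper_width: 0.198
gripper_force: 0.0
```

```bash
python3 -c "
from h import *
go(-.005,-.0206,.003,-10)
s=snapshot('scene')
for p,a in reds(s): print(bay(p),a)
cv2.imwrite('pics/s2.png',cv2.resize(s['color'][120:260,220:370],None,fx=4,fy=4,interpolation=cv2.INTER_CUBIC))"
```

```text
t 3.8 bay [-0.1456  0.0033] z 0.0037 yaw -10.19 q [ 0.48  0.49 -0.39  0.   -0.69  0.77] w 0.198 F [-0.1  0.3  0.5]
turn [-0.0001 -0.0001 -0.0011] shift [ 0.1783 -0.0011  0.0008] mm [142.6  -0.8   0.7]
[-0.1732  0.0183] 18
[-0.1176 -0.1117] 85
```

View pics/s2.png

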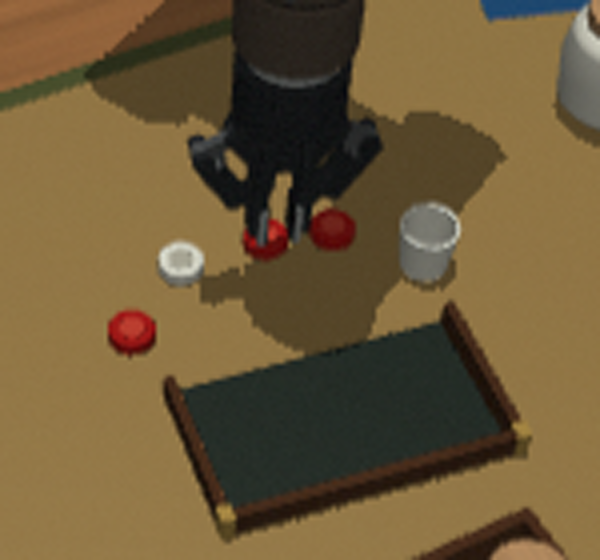

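The left finger tip at (262,240) hides disc b at (265,238), and b has not moved, so the fingers passed over it. I check where the TCP projects compared with the visible tips.

```bash
python3 -c "
from h import *
s=snapshot('scene');o=get_obs();M=Rm(o['tcp_rot'])
for y in (-.0085,.0085,):
  for back in (0,.005,.01,.015,.02):
    p=o['eef_pos']+M.apply([0,y,-back]); print(y,back,((w2pix(s,p)[0]-[220,120])*4).round())"
```

```text
-0.0085 0 [278. 261.]
-0.0085 0.005 [279. 256.]
-0.0085 0.01 [279. 252.]
-0.0085 0.015 [280. 247.]
-0.0085 0.02 [280. 243.]
0.0085 0 [255. 263.]
0.0085 0.005 [256. 259.]
0.0085 0.01 [256. 254.]
0.0085 0.015 [257. 250.]
0.0085 0.02 [257. 245.]
```

The tips sit roughly 15 to 20 mm above the TCP at this opening. I retreat behind b, then lower until I feel the table.

jog_arm(commands="0 0 -0.015 0 0 0; -0.035 0 0 0 0 0; -0.045 0 0 0 0 0; -0.01 0 0 0 0 0; 0 0 0.015 0 0 0; 0 0 0.006 0 0 0; 0 0 0.004 0 0 0; 0 0 0 0 0 0")

```text
time: 4.9
eef_pos: [0.4784, 0.1269, -0.0047]
tcp_rot: [0.0, 0.987, -0.159, -0.0]
contact_force: [0.0, -0.0, 0.2]
gripper_width: 0.199
gripper_force: 0.0
```

jog_arm(commands="0 0 0.004 0 0 0; 0 0 0 0 0 0")

```text
time: 5.15
eef_pos: [0.4782, 0.1271, -0.0075]
tcp_rot: [0.0, 0.987, -0.159, -0.0]
contact_force: [-0.1, -0.5, -0.2]
gripper_width: 0.204
gripper_force: 0.0
```

jog_arm(commands="0 0 0.004 0 0 0; 0 0 0 0 0 0")

```text
time: 5.4
eef_pos: [0.478, 0.1271, -0.0107]
tcp_rot: [0.0, 0.987, -0.159, -0.0]
contact_force: [0.3, -0.1, -0.0]
gripper_width: 0.198
gripper_force: 0.0
```

jog_arm(commands="0 0 0.003 0 0 0; 0 0 0 0 0 0")

```text
time: 5.65
eef_pos: [0.4781, 0.1272, -0.013]
tcp_rot: [0.0, 0.987, -0.159, -0.0]
contact_force: [0.8, 0.2, 0.3]
gripper_width: 0.198
gripper_force: 0.0
```

jog_arm(commands="0 0 0.002 0 0 0; 0 0 0 0 0 0")

```text
time: 5.9
eef_pos: [0.4781, 0.1272, -0.0146]
tcp_rot: [0.0, 0.987, -0.159, -0.0]
contact_force: [0.2, 0.2, -0.5]
gripper_width: 0.196
gripper_force: 0.0
```

```bash
python3 -c "
from h import *
go(-.214,.0163,-.014,-10)
s=snapshot('scene')
o=get_obs();M=Rm(o['tcp_rot'])
for y in (-.0085,.0085,):
  for back in (0,.01,.02):
    p=o['eef_pos']+M.apply([0.011,y,-back]); print(y,back,((w2pix(s,p)[0]-[230,90])*6).round())
cv2.imwrite('pics/s3.png',cv2.resize(s['color'][90:190,230:330],None,fx=6,fy=6,interpolation=cv2.INTER_CUBIC))"
```

```text
t 5.9 bay [-0.2179  0.0162] z -0.0146 yaw -10.11 q [ 0.59  0.44 -0.56  0.   -0.57  0.66] w 0.196 F [ 0.2  0.2 -0.5]
turn [ 0.0001  0.0001 -0.0006] shift [ 0.0048 -0.001  -0.0008] mm [ 3.8 -0.8 -0.6]
-0.0085 0 [333. 504.]
-0.0085 0.01 [334. 490.]
-0.0085 0.02 [335. 477.]
0.0085 0 [300. 507.]
0.0085 0.01 [301. 494.]
0.0085 0.02 [302. 480.]
```

View pics/s3.png

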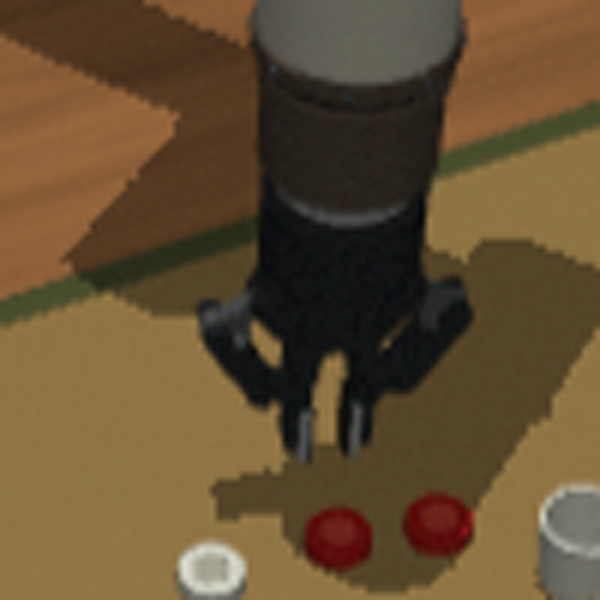

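The inner tip edges are at about (303,460) and (350,455), well above where the model puts them, and there is still no contact. I keep lowering in small steps.

jog_arm(commands="0 0 0.003 0 0 0; 0 0 0 0 0 0")

```text
time: 6.2
eef_pos: [0.4781, 0.1272, -0.0171]
tcp_rot: [0.0, 0.987, -0.159, -0.0]
contact_force: [0.3, 0.4, 0.0]
gripper_width: 0.203
gripper_force: 0.0
```

jog_arm(commands="0 0 0.0025 0 0 0; 0 0 0 0 0 0")

```text
time: 6.45
eef_pos: [0.4781, 0.1271, -0.0191]
tcp_rot: [0.0, 0.987, -0.159, -0.0]
contact_force: [-0.5, 0.3, 0.5]
gripper_width: 0.197
gripper_force: 0.0
```

jog_arm(commands="0 0 0.0025 0 0 0; 0 0 0 0 0 0")

```text
time: 6.7
eef_pos: [0.4781, 0.1272, -0.021]
tcp_rot: [0.0, 0.987, -0.159, -0.0]
contact_force: [-0.7, 0.3, 0.7]
gripper_width: 0.201
gripper_force: 0.0
```

jog_arm(commands="0 0 0.0025 0 0 0; 0 0 0 0 0 0")

```text
time: 6.95
eef_pos: [0.4781, 0.1271, -0.023]
tcp_rot: [0.0, 0.987, -0.159, -0.0]
contact_force: [-0.4, -0.2, -0.6]
gripper_width: 0.199
gripper_force: 0.0
```

jog_arm(commands="0 0 0.0025 0 0 0; 0 0 0 0 0 0")

```text
time: 7.2
eef_pos: [0.4781, 0.1271, -0.0251]
tcp_rot: [0.0, 0.987, -0.159, -0.0]
contact_force: [-0.7, 0.8, -0.0]
gripper_width: 0.202
gripper_force: 0.0
```

```bash
python3 -c "
from h import *
s=snapshot('scene')
go(-.214,.0163,-.028,-10)
o=get_obs();M=Rm(o['tcp_rot'])
for back in (0,.01,.02,.03):
    p=o['eef_pos']+M.apply([0.0,0,-back]); print(back,((w2pix(s,p)[0]-[255,140])*10).round())
cv2.imwrite('pics/s4.png',cv2.resize(s['color'][140:190,255:315],None,fx=10,fy=10,interpolation=cv2.INTER_CUBIC))"
```

```text
t 7.25 bay [-0.2179  0.0162] z -0.025 yaw -10.11 q [ 0.59  0.46 -0.57  0.   -0.54  0.66] w 0.198 F [-0.5  0.1  0.4]
turn [ 0.0001  0.     -0.0006] shift [ 0.0047 -0.001   0.0038] mm [ 3.8 -0.8  3. ]
0 [269. 338.]
0.01 [271. 317.]
0.02 [273. 295.]
0.03 [274. 272.]
```

View pics/s4.png

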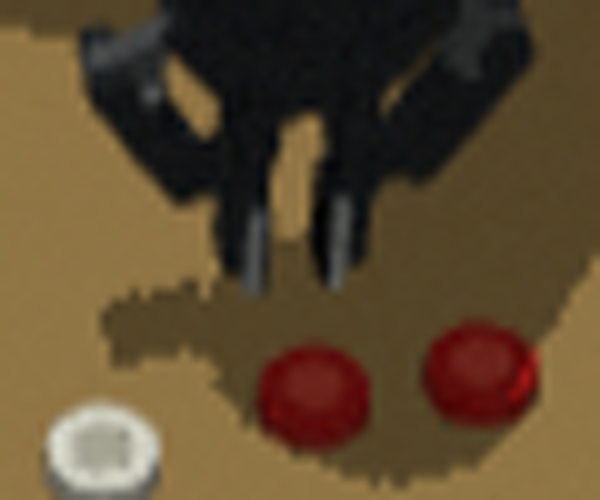

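The strips ending at (255,293) and (335,287) are the pads' front faces, with a 57 px (17 mm) gap centred at about (297,290). I solve for where the tip really is.

```bash
python3 -c "
from h import *
s=snapshot('scene');o=get_obs();M=Rm(o['tcp_rot'])
px=np.array([297,290])/10-.45+[255,140]
for z in (0,.005,.01,.015):
    p=pix2w(s,px,z); print(z,p[:2].round(4),'tool frame',M.inv().apply(p-o['eef_pos']).round(4))
b,g,r=[s['color'][...,i].astype(int) for i in range(3)]
"
```

```text
0 [0.4814 0.132 ] tool frame [ 0.0016 -0.0055 -0.0249]
0.005 [0.4853 0.1295] tool frame [ 0.0061 -0.0044 -0.0299]
0.01 [0.4893 0.127 ] tool frame [ 0.0106 -0.0033 -0.0349]
0.015 [0.4932 0.1245] tool frame [ 0.0151 -0.0021 -0.0399]
```

jog_arm(commands="0 0 0.0025 0 0 0; 0 0 0.0025 0 0 0; 0 0 0 0 0 0")

```text
time: 7.68
eef_pos: [0.478, 0.1271, -0.0291]
tcp_rot: [0.0, 0.987, -0.159, -0.0]
contact_force: [0.2, 0.3, 0.2]
gripper_width: 0.196
gripper_force: 0.0
```

jog_arm(commands="0 0 0.0025 0 0 0; 0 0 0 0 0 0")

```text
time: 7.92
eef_pos: [0.4781, 0.1271, -0.031]
tcp_rot: [0.0, 0.987, -0.159, -0.0]
contact_force: [-0.0, -0.2, 0.2]
gripper_width: 0.202
gripper_force: 0.0
```

jog_arm(commands="0 0 0.002 0 0 0; 0 0 0 0 0 0")

```text
time: 8.18
eef_pos: [0.4781, 0.1272, -0.0326]
tcp_rot: [0.0, 0.987, -0.159, -0.0]
contact_force: [-0.2, -0.6, 0.3]
gripper_width: 0.201
gripper_force: 0.0
```

jog_arm(commands="0 0 0.002 0 0 0; 0 0 0 0 0 0")

```text
time: 8.43
eef_pos: [0.4783, 0.1273, -0.0335]
tcp_rot: [-0.0, 0.987, -0.159, 0.0]
contact_force: [-1.1, -0.4, 5.3]
gripper_width: 0.198
gripper_force: 2.6
```

Contact comes at TCP z ≈ -0.033 with this opening, so I work at -0.030, which puts the tips 3 mm up. Now I push b.

jog_arm(commands="0 0 -0.005 0 0 0; 0.01 0 0 0 0 0; 0.012 0 0 0 0 0; 0.015 0 0 0 0 0; 0.015 0 0 0 0 0; 0.015 0 0 0 0 0; 0.01 0 0 0 0 0; 0 0 0 0 0 0")

```text
time: 9.43
eef_pos: [0.5373, 0.1077, -0.0302]
tcp_rot: [-0.0, 0.987, -0.159, 0.0]
contact_force: [-0.8, -0.3, -0.3]
gripper_width: 0.202
gripper_force: 0.0
```

```bash
python3 -c "
from h import *
go(-.005,-.0206,-.030,-10)
for n in ('scene','top'):
  s=snapshot(n)
  for p,a in reds(s): print(n,bay(p),a)
  if n=='scene': cv2.imwrite('pics/s5.png',cv2.resize(s['color'][130:230,230:350],None,fx=5,fy=5,interpolation=cv2.INTER_CUBIC))"
```

```text
t 9.43 bay [-0.1566  0.0053] z -0.0302 yaw -10.15 q [ 0.49  0.53 -0.44  0.   -0.6   0.76] w 0.202 F [-0.8 -0.3 -0.3]
turn [-0.     -0.     -0.0008] shift [ 0.1922 -0.001  -0.0003] mm [153.8  -0.8  -0.2]
scene [-0.1176 -0.1117] 85
top [-0.1179 -0.1115] 61
top [-0.1695  0.0575] 32
```

View pics/s5.png

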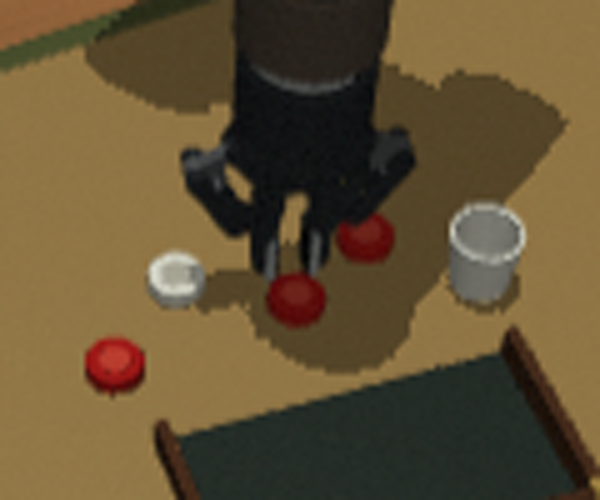

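Disc b, now at (296,300), is cradled between the tips and moving with them. White and a are undisturbed, so I continue.

jog_arm(commands="0.01 0 0 0 0 0; 0.016 0 0 0 0 0; 0.018 0 0 0 0 0; 0.018 0 0 0 0 0; 0.018 0 0 0 0 0; 0.018 0 0 0 0 0; 0.018 0 0 0 0 0; 0.018 0 0 0 0 0")

```text
time: 10.52
eef_pos: [0.6394, 0.074, -0.0302]
tcp_rot: [0.0, 0.987, -0.159, -0.0]
contact_force: [-0.4, 0.1, 0.7]
gripper_width: 0.203
gripper_force: 0.1
```

jog_arm(commands="0.018 0 0 0 0 0; 0.017 0 0 0 0 0; 0.014 0 0 0 0 0; 0.009 0 0 0 0 0; 0 0 0 0 0 0; -0.02 0 0 0 0 0; 0 0 -0.07 0 0 0; 0 0 -0.03 0 0 0")

```text
time: 11.52
eef_pos: [0.6685, 0.0654, 0.0533]
tcp_rot: [-0.001, 0.987, -0.158, 0.002]
contact_force: [-0.1, 0.1, -0.0]
gripper_width: 0.2
gripper_force: 0.0
```

```bash
sed -i 's/(r>110)&(g<70)&(b<70)/(r>60)\&(g<0.3*r)\&(b<0.3*r)/' h.py; python3 -c "
from h import *
go(-.2035,.0775,.05,-20)
for n in ('scene','top'):
  s=snapshot(n)
  for p,a in reds(s): print(n,bay(p),a)"
```

```text
t 11.53 bay [-0.0206 -0.0179] z 0.0533 yaw -10.03 q [ 0.34  0.58 -0.05  0.   -0.94  0.91] w 0.2 F [-0.1  0.1 -0. ]
turn [-0.0007 -0.0012  0.0554] shift [-0.2556 -0.0339  0.0041] mm [-204.5  -27.1    3.3]
scene [-0.1139 -0.1122] 75
scene [ 0.0231 -0.0255] 105
scene [ 0.1996 -0.6651] 16
top [ 0.2301 -0.6693] 16
top [-0.1172 -0.1118] 56
top [-0.162   0.0581] 77
```

b lies at bay (0.023, -0.025). Next is a, at (-0.163, 0.058), pushed at -20° past the cup and then turned straight.

jog_arm(commands="0 0 0 0 0 0.055; -0.064 -0.007 0 0 0 0; -0.064 -0.007 0 0 0 0; -0.064 -0.007 0 0 0 0; -0.064 -0.007 0 0 0 0; 0 0 0.04 0 0 0; 0 0 0.03 0 0 0; 0 0 0 0 0 0")

```text
time: 12.62
eef_pos: [0.4951, 0.18, -0.0083]
tcp_rot: [0.002, 0.97, -0.243, -0.002]
contact_force: [0.3, -0.1, 0.7]
gripper_width: 0.199
gripper_force: 0.0
```

```bash
python3 -c "
from h import *
go(-.2053,.0734,-.030,-20)
for n in ('scene','top'):
  s=snapshot(n)
  for p,a in reds(s): print(n,bay(p),a)
  print([ (bay(p),a) for p,a,c in whites(s) if np.all(abs(bay(p)-[-.14,.02])<.11)])"
```

```text
t 12.62 bay [-0.2086  0.0709] z -0.0083 yaw -20.0 q [ 0.66  0.47 -0.47 -0.   -0.64  0.42] w 0.199 F [ 0.3 -0.1  0.7]
turn [ 0.0017  0.0009 -0.    ] shift [ 0.0028 -0.0043  0.0271] mm [ 2.3 -3.5 21.7]
scene [-0.159   0.0578] 73
scene [-0.1138 -0.1121] 76
scene [ 0.0229 -0.0256] 97
scene [ 0.1997 -0.6653] 15
[(array([-0.1668, -0.0577]), np.int32(73))]
top [ 0.2301 -0.6697] 15
top [ 0.0207 -0.0249] 72
top [-0.1171 -0.1119] 55
top [-0.1614  0.0558] 60
[(array([-0.097 ,  0.1061]), np.int32(26)), (array([-0.1653, -0.0588]), np.int32(96))]
```

jog_arm(commands="0 -0.004 0.014 0.0015 0.001 0; 0 0 0.013 0 0 0; 0.01 0 0 0 0 0; 0.014 0 0 0 0 0; 0.015 0 0 0 0 0; 0.018 0 0 0 0 0; 0.018 0 0 0 0 0; 0.018 0 0 0 0 0")

```text
time: 13.72
eef_pos: [0.5655, 0.1483, -0.0274]
tcp_rot: [-0.002, 0.97, -0.244, 0.002]
contact_force: [0.3, 0.2, 0.9]
gripper_width: 0.2
gripper_force: 0.1
```

```bash
python3 -c "
from h import *
go(-.124,.044,-.030,-20)
for n in ('scene','top'):
  s=snapshot(n)
  for p,a in reds(s): print(n,bay(p),a)"
```

```text
t 13.72 bay [-0.1344  0.0495] z -0.0274 yaw -20.03 q [ 0.53  0.56 -0.35  0.   -0.65  0.55] w 0.2 F [0.3 0.2 0.9]
turn [-0.0015 -0.001  -0.0002] shift [0.0145 0.0021 0.0032] mm [11.6  1.7  2.6]
scene [-0.1079  0.0418] 75
scene [-0.1138 -0.1121] 76
scene [ 0.023  -0.0255] 96
scene [ 0.1996 -0.6651] 16
top [ 0.2301 -0.6697] 15
top [ 0.0207 -0.0249] 72
top [-0.1171 -0.1119] 55
```

jog_arm(commands="0.012 0 0.0025 -0.001 -0.001 0; 0.016 0 0 0 0 -0.019; 0.018 0 0 0 0 -0.019; 0.018 0 0 0 0 -0.019; 0.018 0 0 0 0 -0.019; 0.018 0 0 0 0 -0.019; 0.018 0 0 0 0 -0.019; 0.012 0 0 0 0 0")

```text
time: 14.82
eef_pos: [0.6625, 0.1149, -0.0297]
tcp_rot: [-0.001, 0.998, -0.067, 0.0]
contact_force: [0.0, 0.2, 0.3]
gripper_width: 0.205
gripper_force: 0.1
```

```bash
python3 -c "
from h import *
go(-.020,.02,-.030,0)
for n in ('scene','top'):
  s=snapshot(n)
  for p,a in reds(s): print(n,bay(p),a)"
```

```text
t 14.82 bay [-0.0336  0.0302] z -0.0297 yaw 0.47 q [ 0.41  0.68 -0.11 -0.   -0.78  1.03] w 0.205 F [0.  0.2 0.3]
turn [-0.0004 -0.      0.0026] shift [0.017  0.0127 0.0004] mm [13.6 10.2  0.3]
scene [-0.1138 -0.1121] 76
scene [-0.0055  0.0314] 96
scene [ 0.0228 -0.0253] 96
scene [ 0.1996 -0.6651] 16
top [ 0.2301 -0.6697] 15
top [ 0.0219 -0.0252] 68
top [-0.1172 -0.1118] 56
```

a is at (-0.005, 0.031). I nudge it 8 mm deeper, withdraw and lift, then turn for c.

jog_arm(commands="0.006 0 0 0 0 0; 0.004 0 0 0 0 0; 0 0 0 0 0 0; -0.025 0 0 0 0 0; 0 0 -0.06 0 0 0; 0 0 -0.05 0 0 -0.05; 0 0 0 0 0 -0.05; 0 0 0 0 0 -0.05")

```text
time: 15.92
eef_pos: [0.6501, 0.1168, 0.0597]
tcp_rot: [-0.001, 0.985, 0.171, 0.001]
contact_force: [0.5, -0.1, -0.6]
gripper_width: 0.201
gripper_force: 0.0
```

jog_arm(commands="0 0 0 0 0 -0.05; 0 0 0 0 0 -0.05; 0 0 0 0 0 -0.05; 0 0 0 0 0 0")

```text
time: 16.42
eef_pos: [0.6499, 0.1166, 0.0587]
tcp_rot: [-0.001, 0.92, 0.393, 0.001]
contact_force: [-0.2, 0.1, -0.2]
gripper_width: 0.204
gripper_force: 0.0
```

```bash
python3 -c "
from h import *
go(-.143,-.149,-.030,55)
for n in ('scene','top'):
  s=snapshot(n)
  for p,a in reds(s): print(n,bay(p),a)"
```

```text
t 16.43 bay [-0.0464  0.0301] z 0.0587 yaw 54.41 q [ 0.42  0.56 -0.07 -0.   -0.94  1.96] w 0.204 F [-0.2  0.1 -0.2]
turn [-0.0002 -0.0005 -0.0033] shift [-0.2526  0.0295  0.1108] mm [-202.1   23.6   88.7]
scene [-0.1138 -0.1121] 76
scene [0.0024 0.0312] 95
scene [ 0.0232 -0.0252] 99
scene [ 0.1996 -0.6651] 16
top [ 0.2301 -0.6697] 15
top [ 0.0208 -0.0248] 73
top [-0.0001  0.0212] 24
top [-0.1172 -0.1118] 56
```

jog_arm(commands="-0.063 0.007 0 0 0 -0.003; -0.063 0.007 0 0 0 0; -0.063 0.007 0 0 0 0; -0.063 0.008 0 0 0 0; 0 0 0.04 0 0 0; 0 0 0.035 0 0 0; 0 0 0 0 0 0")

```text
time: 17.4
eef_pos: [0.5272, -0.0466, -0.0032]
tcp_rot: [-0.001, 0.918, 0.397, -0.002]
contact_force: [-0.1, 0.4, 1.2]
gripper_width: 0.204
gripper_force: 0.0
```

```bash
python3 -c "
from h import *
go(-.143,-.149,-.030,55)"
```

```text
t 17.4 bay [-0.1446 -0.1489] z -0.0032 yaw 54.94 q [ 0.22  0.46 -0.46 -0.   -0.65  2.17] w 0.204 F [-0.1  0.4  1.2]
turn [-0.001   0.0007 -0.0003] shift [0.001  0.0018 0.0334] mm [ 0.8  1.4 26.8]
```

jog_arm(commands="0 0.0015 0.018 -0.001 0.001 0; 0 0 0.0155 0 0 0; 0.012 0 0 0 0 0; 0.014 0 0 0 0 0; 0.015 0 0 0 0 0; 0.016 0 0 0 0 0; 0.016 0 0 0 0 0; 0.012 0 0 0 0 0")

```text
time: 18.4
eef_pos: [0.5771, 0.0035, -0.0281]
tcp_rot: [0.0, 0.917, 0.398, 0.003]
contact_force: [0.1, -1.0, 0.2]
gripper_width: 0.197
gripper_force: 0.1
```

```bash
python3 -c "
from h import *
go(-.0973,-.0823,-.030,55)
for n in ('scene','top'):
  s=snapshot(n)
  for p,a in reds(s): print(n,bay(p),a)
  print([ (bay(p),a) for p,a,c in whites(s) if np.all(abs(bay(p)-[-.14,.02])<.11)])"
```

```text
t 18.4 bay [-0.1023 -0.0922] z -0.0281 yaw 55.08 q [ 0.29  0.56 -0.37  0.   -0.64  2.1 ] w 0.197 F [ 0.1 -1.   0.2]
turn [ 0.0009 -0.0016  0.0004] shift [ 0.0138 -0.0019  0.0023] mm [11.  -1.5  1.9]
scene [-0.0854 -0.0702] 83
scene [0.0022 0.0313] 92
scene [ 0.0231 -0.0255] 98
scene [ 0.1996 -0.6651] 16
[]
top [ 0.2301 -0.6693] 16
top [ 0.0291 -0.0157] 16
top [0.0077 0.0348] 40
[(array([-0.0497,  0.0052]), np.int32(819)), (array([-0.1649, -0.0588]), np.int32(92))]
```

jog_arm(commands="0.008 0 0 0 0 0; 0.005 0 0 0 0 0; 0 0 0 0 0 0; -0.025 0 0 0 0 0; 0 0 -0.06 0 0 0; 0 0 -0.04 0 0 0.05; 0 0 0 0 0 0.05; 0 0 0 0 0 0.05")

```text
time: 19.5
eef_pos: [0.5682, -0.0054, 0.0523]
tcp_rot: [-0.001, 0.986, 0.17, 0.003]
contact_force: [-0.9, -0.3, -0.5]
gripper_width: 0.201
gripper_force: 0.0
```

jog_arm(commands="0 0 0 0 0 0.051; 0 0 0 0 0 0.051; 0 0 0 0 0 0.051; 0 0 0 0 0 0")

```text
time: 20.0
eef_pos: [0.5682, -0.0053, 0.0516]
tcp_rot: [-0.001, 0.998, -0.066, 0.002]
contact_force: [0.5, -0.4, -0.3]
gripper_width: 0.198
gripper_force: 0.0
```

```bash
python3 -c "
from h import *
go(-.118,-.062,-.030,0)
for n in ('scene','top'):
  s=snapshot(n)
  for p,a in reds(s): print(n,bay(p),a)
  print([ (bay(p),a) for p,a,c in whites(s) if np.all(abs(bay(p)-[-.14,.02])<.11)])"
```

```text
t 20.0 bay [-0.1099 -0.1022] z 0.0516 yaw 0.57 q [ 0.28  0.43 -0.32 -0.   -0.81  1.16] w 0.198 F [ 0.5 -0.4 -0.3]
turn [-0.0006 -0.0013  0.0032] shift [-0.0101 -0.0502  0.102 ] mm [ -8.1 -40.2  81.6]
scene [-0.0793 -0.0626] 85
scene [0.002  0.0315] 90
scene [ 0.023  -0.0254] 96
scene [ 0.1996 -0.6651] 16
[(array([-0.1621, -0.0546]), np.int32(40))]
top [ 0.2301 -0.6693] 16
[(array([-0.1652, -0.0585]), np.int32(94))]
```

jog_arm(commands="-0.007 -0.025 0 -0.0006 -0.001 0.003; -0.007 -0.024 0 0 0 0; 0 0 0.035 0 0 0; 0 0 0.025 0 0 0; 0 0 0 0 0 0")

```text
time: 20.72
eef_pos: [0.5623, 0.036, 0.0023]
tcp_rot: [0.001, 0.997, -0.071, -0.001]
contact_force: [-0.6, 0.7, -0.4]
gripper_width: 0.202
gripper_force: 0.0
```

```bash
python3 -c "
from h import *
go(-.121,-.063,-.030,0)"
```

```text
t 20.73 bay [-0.1216 -0.0621] z 0.0023 yaw 0.05 q [ 0.35  0.5  -0.37  0.   -0.7   1.08] w 0.202 F [-0.6  0.7 -0.4]
turn [0.0004 0.0005 0.0003] shift [0.0008 0.0012 0.0404] mm [ 0.6  0.9 32.3]
```

jog_arm(commands="0 0.0015 0.022 0 0 0; 0 0 0.0185 0 0 0; 0.012 0 0 0 0 0; 0.014 0 0 0 0 0; 0.016 0 0 0 0 0; 0.016 0 0 0 0 0; 0.016 0 0 0 0 0; 0.014 0 0 0 0 0")

```text
time: 21.72
eef_pos: [0.6343, 0.0245, -0.0285]
tcp_rot: [-0.0, 0.997, -0.071, 0.001]
contact_force: [-1.6, 0.2, 1.7]
gripper_width: 0.198
gripper_force: 0.1
```

```bash
python3 -c "
from h import *
go(-.028,-.064,-.030,0)
for n in ('scene','top'):
  s=snapshot(n)
  for p,a in reds(s): print(n,bay(p),a)
  print([ (bay(p),a) for p,a,c in whites(s) if np.all(abs(bay(p)-[-.14,.02])<.11)])"
```

```text
t 21.73 bay [-0.0487 -0.0632] z -0.0285 yaw -0.04 q [ 0.29  0.63 -0.21  0.   -0.73  1.13] w 0.198 F [-1.6  0.2  1.7]
turn [-0.0001 -0.0006 -0.0002] shift [0.0259 0.0009 0.0019] mm [20.7  0.8  1.5]
scene [0.0021 0.0317] 91
scene [-0.0209 -0.0622] 97
scene [ 0.0229 -0.0254] 103
scene [ 0.1996 -0.6651] 16
[(array([-0.1692, -0.0647]), np.int32(34))]
top [ 0.2301 -0.6697] 15
[(array([-0.1649, -0.0588]), np.int32(92))]
```

c is cradled at (-0.02, -0.062) and white has not moved. I finish the push, withdraw and lift clear.

jog_arm(commands="0.012 0 0 0 0 0; 0.01 0 0 0 0 0; 0.004 0 0 0 0 0; 0 0 0 0 0 0; -0.025 0 0 0 0 0; 0 0 -0.06 0 0 0; 0 0 -0.07 0 0 0; 0 0 -0.07 0 0 0")

```text
time: 22.82
eef_pos: [0.6333, 0.0246, 0.1331]
tcp_rot: [-0.0, 0.997, -0.071, 0.001]
contact_force: [1.2, 0.5, -0.4]
gripper_width: 0.198
gripper_force: 0.0
```

jog_arm(commands="-0.07 0 0 0 0 0; -0.07 0 0 0 0 0; -0.05 -0.05 0 0 0 0; 0 -0.07 0 0 0 0; 0 -0.07 0 0 0 0; 0 -0.07 0 0 0 0; 0 0 0 0 0 0")

```text
time: 23.7
eef_pos: [0.5131, 0.2555, 0.131]
tcp_rot: [-0.0, 0.998, -0.069, 0.001]
contact_force: [0.5, -0.8, -0.2]
gripper_width: 0.203
gripper_force: 0.0
```

```bash
python3 -c "
from h import *
go(-.028,-.064,-.030,0)
for n in ('scene','top'):
  s=snapshot(n)
  for p,a in reds(s): print(n,bay(p),a)
  print([ (bay(p),a) for p,a,c in whites(s) if np.all(abs(bay(p)-[-.14,.02])<.11)])
  if n=='top': cv2.imwrite('pics/t9.png',cv2.resize(s['color'][135:235,165:265],None,fx=6,fy=6,interpolation=cv2.INTER_CUBIC))"
```

```text
t 23.7 bay [-0.2014  0.1482] z 0.131 yaw 0.21 q [ 0.75  0.35 -0.22  0.   -1.    0.69] w 0.203 F [ 0.5 -0.8 -0.2]
turn [-0.0003 -0.0007  0.0012] shift [0.2168 0.2653 0.2013] mm [173.4 212.2 161. ]
scene [0.0022 0.0313] 91
scene [-0.0006 -0.0622] 92
scene [ 0.0229 -0.0256] 97
scene [ 0.1996 -0.6651] 16
[(array([-0.1668, -0.0577]), np.int32(73))]
top [ 0.2301 -0.6697] 15
top [ 0.0207 -0.0249] 72
top [0.0004 0.0314] 75
top [-0.0031 -0.0621] 68
[(array([-0.1094,  0.1165]), np.int32(128)), (array([-0.1655, -0.0589]), np.int32(97))]
```

View pics/t9.png

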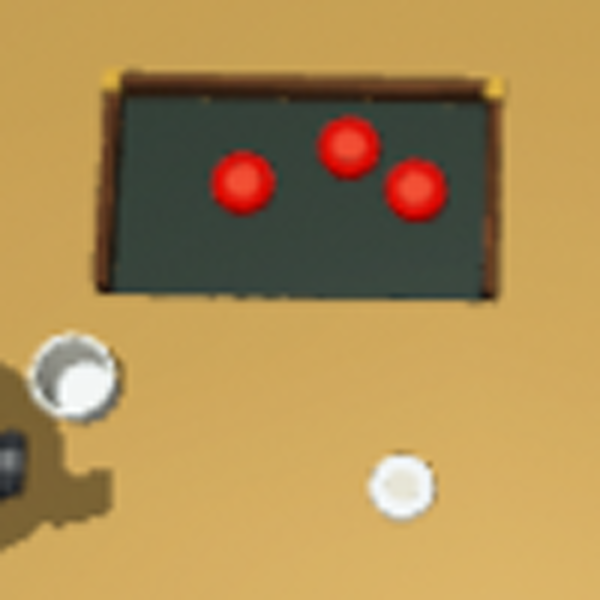

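All three reds, at (243,182), (349,147) and (416,189), lie flat inside the bay. The white counter (402,487) and the cup (75,377) are where they started, and the robot is clear of everything.

```bash
python3 -c "
from plant import job_done
print(job_done())"
```

```text
the job is handed in; nothing more can be done
None
```

The three red counters lie flat, wholly inside the bay, and the white counter and the cup show no movement in the last picture; I handed the job in at about 24 s of the 48 s.

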